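# Take the marble's punty from the rack and hold it up to the bench burner

### The job

Draw the steel punty rod that carries the round marble out of its slanted rack, without setting it down on the way, and hold it up to the (unlit) bench burner ready for warming: rod level and square across the burner, the marble's centre straight out from the burner's mouth, about 7 cm in front of it. Grip the rod at least 8 cm from the marble's centre, so that the gripper stays out of the flame, do not touch the burner, and leave the other two punties in the rack and the things on the bench where they are. The program finishes while still holding the punty there: do not put it down or let it go.

Things in the scene. Friction and masses are not known exactly. Their poses are not given: they have to be found in the camera images.
- rack: Fixed wooden rack, base 250 x 130 mm: a bar drilled with 3 holes between end cheeks, at the robot's right. Origin on the bench straight below the middle hole's mouth; x along the row, z up. Hole mouths at x -70, 0, 70, y 0, z 64 mm; holes 13 mm wide, 45 mm deep, 50 degrees steep, rising towards rack +y. The rods sag in the clearance and rest about 45 degrees steep.
- marble_punty: Loose punty to use, in any of the holes: plain steel rod, 10 mm diameter, 220 mm long, with a round glass marble, 36 mm diameter, on its upper end; about 200 g, centre of mass 160 mm from the origin. Origin: centre of the butt end, at the bottom of the hole (the first 45 mm are in it); z axis along the rod to the marble, centred at z = 236 mm. It slides out along its own axis.
- marble (a point): Centre of the marble on marble_punty (36 mm diameter), on the rod's axis 236 mm from the butt end.
- disc_punty: Loose punty that stays in the rack: the same rod with a flat glass disc (38 mm across, 12 mm thick) on its upper end. Origin and z axis as for marble_punty.
- drop_punty: Loose punty that stays in the rack: the same rod with a slim pointed glass drop (22 mm across, 43 mm long) on its upper end. Origin and z axis as for marble_punty.
- torch: Fixed bench burner: steel foot 120 x 85 x 12 mm, upright post, and the burner head on top. The origin is on the underside of the foot, below the post; z is up. It stands ahead of the robot or a little to its left and points away from the robot.
- torch_head: Burner head, tilted up 20 degrees: barrel 34 mm in diameter (collar 42), 100 mm long; behind it a brass valve block 36 mm square with two black side knobs (108 mm over both) and hose barbs, ending 175 mm behind the mouth. Origin: centre of the mouth's face, about 204 mm above the bench; x axis out of the mouth along the flame's line (away from the robot, 20 degrees up), y level to its left.
- marble_stand: Bystander, loose: small turned wooden display stand, 52 mm across the foot, 40 mm tall, empty, on the far part of the bench. Origin at the centre of its underside.
- paddle: Bystander, loose: graphite paddle lying flat, plate 85 x 60 x 12 mm, with a handle, 228 mm long overall and at most 18 mm high. Origin near the plate, where the handle's shank meets it.
- frit_jar: Bystander, loose: closed glass jar 52 mm in diameter, 75 mm tall. Origin at the centre of its underside.
Mind the look-alikes: they are no part of the job. Leave any purple look-alike of the marble_punty alone.

How it is judged:
On the way:
1. The marble's punty is gripped and drawn clear of the rack, its butt end above the hole's mouth (height (world z) of marble_punty above 0.075 m and contact force between the fingers and marble_punty above 1 N and contact force between marble_punty and rack below 0.3 N), for 0.2 s.
At the end, for the whole second after the job is handed in: Gripper holds the punty aloft, still: marble 45-95 mm out from the mouth and within 18 mm of its axis, rod within 12 deg of level and 20 deg of square, grip 70 mm or more from the marble's centre, clear of rack and burner; other punties moved under 15 mm, bench things under 20 mm (x of marble in the frame of torch_head between 0.045 and 0.095 m and y of marble in the frame of torch_head between -0.018 and 0.018 m and z of marble in the frame of torch_head between -0.018 and 0.018 m and angle between marble_punty's own z axis and vertical between 1.36 and 1.78 rad and angle between the z axis of marble_punty and the x axis of torch_head, either way round above 1.22 rad and height (world z) of marble_punty above 0.12 m and contact force between the fingers and marble_punty above 1 N and contact force between marble_punty and rack below 0.3 N and contact force between marble_punty and torch below 0.3 N and distance between the grasp point and marble above 0.07 m and linear speed of marble_punty below 0.03 m/s and distance of each of disc_punty, drop_punty from where it was at the start of the episode below 0.015 m and distance of each of marble_stand, paddle, frit_jar from where it was at the start of the episode below 0.02 m); the arm keeps its last pose, push and grip.
It fails at once if The burner is touched (more than a brush) by the punty, the fingers or the arm (contact force between any of marble_punty, the fingers, the arm and torch above 2 N).
It fails at once if The marble is dropped or laid on the bench (height (world z) of marble below 0.05 m).
It fails at once if Another punty leaves its hole or a bystander is knocked away (distance of any of disc_punty, drop_punty from where it was at the start of the episode above 0.03 m or distance of any of marble_stand, paddle, frit_jar from where it was at the start of the episode above 0.04 m).
It also fails if it takes over 35 s, if anything falls off the work surface, if the arm or the gripper's body presses on something with over 40 N, if the wrist force passes 120 N, or if a joint passes its speed limit or range.

### The arm

A 6-joint arm with a two-finger parallel gripper is mounted at the origin on the work surface. World frame = base frame: x ahead of the robot, y to its left, z up, the work surface at z = 0. Lengths are in m, angles in rad, forces in N, time in s.
With the tool pointing down it reaches from about 0.3 to 0.775 m from the base axis. Payload 14.6 kg.
Tool frame: the origin (TCP) lies at the very end of the fingers, on their centre line; the grasp point (between the pads) lies 19 mm behind it; z points along the fingers, y is the direction in which the jaws open and shut (so a half turn about z gives the same grasp; the last joint's range is limited). The gripper opens to 94 mm and grips with 3 to 60 N. Pads are 16 mm wide; open, the fingers measure 119 mm over their backs; the gripper's body (75 mm by 177 mm) begins 78 mm behind the grasp point.
Start: joints at [1.142, 0.3, 1.521, -0, 1.321, -0.067], TCP at [0.195, 0.514, 0.18] pointing down, gripper open.
Joint ranges: [-3.03, 3.03], [-0.79, 2.21], [0.23, 2.52], [-1.04, 4.18], [0, 3.07], [-2.55, 2.55]. Speed limits (rad/s): [2.22, 2.22, 2.57, 3.14, 3.14, 3.14].

### API

Orientations are given as a unit quaternion [x, y, z, w].
In Python, from workcell import * gives the robot as it stands.
- The arm moves only by the tool play_rows, never from a script. Its arguments are lists of equal length, an entry for each row: "slide": the shift along the tool's x, y, z in units of 30 mm (1.0 is 30 mm), a list of three; "rot": the turn, a rotation vector about the tool's x, y, z in units of 6 degrees (1.0 is 6 degrees), a list of three; "jaw": the opening, from 0 (shut) to 1 (fully open). A call has 1 to 10 rows; each row shifts and turns the commanded pose from where the row before left it, along the tool's axes as they then stand; what a row does not reach is not made up. A row lasts 1/12 s, in which the tool goes at most 41.7 mm and 7.16 degrees, less where a joint would pass 70% of its speed; a pose out of reach is approached as far as the arm can. A call is refused whole if a number of a shift passes 1 or a number of a turn 1, either way. A call with a gripper value outside its range is refused whole. The fingers move at their own pace and stop on an object; "newtons" is the grip in N (left out, the last holds). Time passes only in rows, so rows that do not move let the fingers close. It gives the time, the measured TCP pose, the force and the opening at its end, in the units of the state.
- read_state(): the state, without advancing time (a new reading comes with each control period).
- grab_frame(name): name is "scene" or "side" or "wrist"; returns the picture (400x640x3 uint8, red, green, blue); there is no depth.
- camera_model(name): a dict with "K" (3x3 intrinsics, pixels), "R" (3x3) and "t" (3): a world point X has camera coordinates R X + t. Camera axes: x right, y down, z forward; pixel columns grow to the right and rows downward; lengths in m; the calibration is good to about 2 mm. A picture is of the moment at which its call begins: read the wrist's pose just before it. camera_model takes no time and is no camera call; for the wrist camera it gives the pose at the moment of the call.
- job_done(): hands the job in, once; it reports no verdict.
The state is a dict: "time": time; "q": joint angles; "dq": joint speeds; "joint_efforts": joint torques, N m; "ee_pos": TCP position; "tcp_rot": TCP orientation; "ft_force": force on the tool from outside, world axes, zero at the start; "ft_torque": the same for the moment, N m; "finger_gap": finger opening in m.
Only numpy, scipy, OpenCV 4.12 (cv2) and the standard library are available. Lean on these libraries where they do the work, as an engineer would, in place of code of your own. Each camera call takes 0.05 s, during which the arm holds its last target.

## Working session

There is one attempt and no reset: what is moved stays moved. The work goes in short steps, Python scripts to look and compute and a tool call to move; the robot and the scene stay as the last step left them, time stands still between calls to the robot, and variables do not carry over. Pictures are saved under pics/ and viewed, and the job is handed in when it is done.

Besides the shell and the picture viewer there is one more tool, called after "Emit:" as name(argument=value, ...) on one line, values as JSON. play_rows: Moves the arm, as the interface text tells. Its arguments: {"type":"object","properties":{"slide":{"type":"array","items":{"type":"array","items":{"type":"number"}}},"rot":{"type":"array","items":{"type":"array","items":{"type":"number"}}},"jaw":{"type":"array","items":{"type":"number"}},"newtons":{"type":"number"}},"required":["slide","rot","jaw"]}

```bash
ls; mkdir -p pics; python3 - <<'E'
from workcell import *
import cv2
s=read_state(); print(s['time'],s['ee_pos'],s['tcp_rot'],s['finger_gap'])
for n in ['scene','side']:
    im=grab_frame(n); cv2.imwrite(f'pics/{n}0.png',im[:,:,::-1]); m=camera_model(n); print(n,m)
E
```

```text
pics
0.0 [0.19455155 0.51414467 0.17920791] [ 1.79894333e-01  9.83685781e-01 -5.42888871e-04 -1.38642654e-04] 0.09385558705567353
scene {'K': array([[471.34113283,   0.        , 321.60965682],
       [  0.        , 471.34113283, 200.03704755],
       [  0.        ,   0.        ,   1.        ]]), 'R': array([[ 0.80312992,  0.59578609, -0.00461188],
       [ 0.50638216, -0.68664967, -0.52162184],
       [-0.31394178,  0.41659473, -0.85316434]]), 't': array([-0.34569908, -0.15763399,  1.59896457])}
side {'K': array([[419.48961521,   0.        , 314.82252925],
       [  0.        , 419.48961521, 207.81988235],
       [  0.        ,   0.        ,   1.        ]]), 'R': array([[ 0.88870444, -0.45842094, -0.00739263],
       [-0.26402705, -0.49853315, -0.82568421],
       [ 0.37482546,  0.73574108, -0.56408416]]), 't': array([-0.4239469 ,  0.23070926,  1.14153009])}
```

View pics/scene0.png

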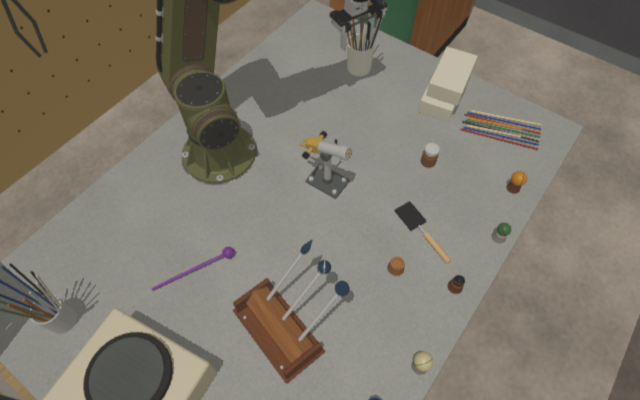

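View pics/side0.png

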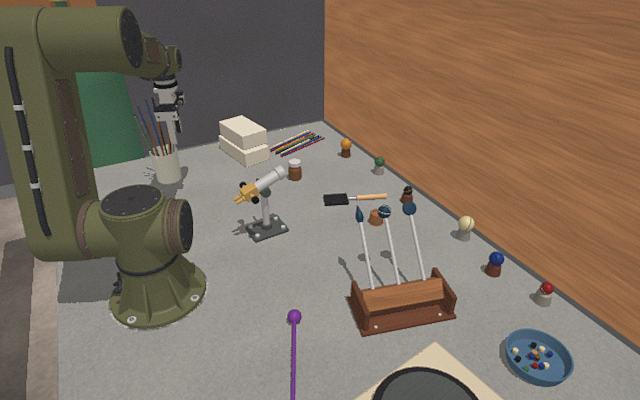

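```bash
python3 - <<'E'
import cv2,numpy as np
a=cv2.imread('pics/scene0.png');b=cv2.imread('pics/side0.png')
c=cv2.resize(a[230:390,225:365],None,fx=4,fy=4,interpolation=2)[:600]
d=cv2.resize(b[190:340,330:470],None,fx=4,fy=4,interpolation=2)
cv2.imwrite('pics/c.png',c);cv2.imwrite('pics/d.png',d)
e=cv2.resize(a[125:200,290:365],None,fx=5,fy=5,interpolation=2)
f=cv2.resize(b[155:245,225:300],None,fx=5,fy=5,interpolation=2)
g=np.zeros((450,760,3),np.uint8);g[:375,:375]=e;g[:450,380:755]=f
cv2.imwrite('pics/e.png',g)
E
```

```text
(no output)
```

View pics/c.png

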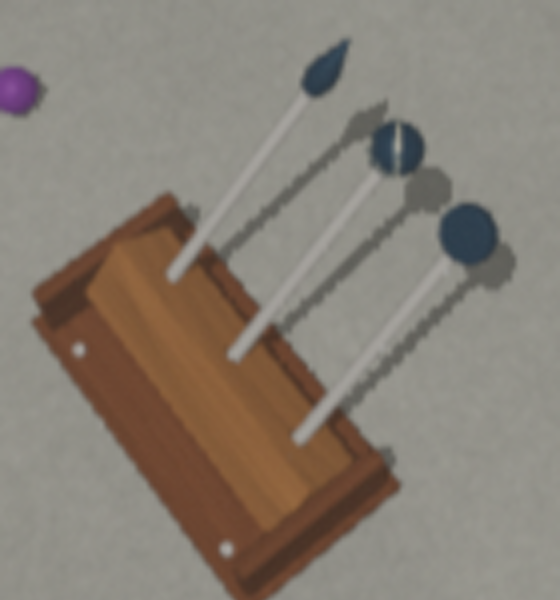

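View pics/d.png

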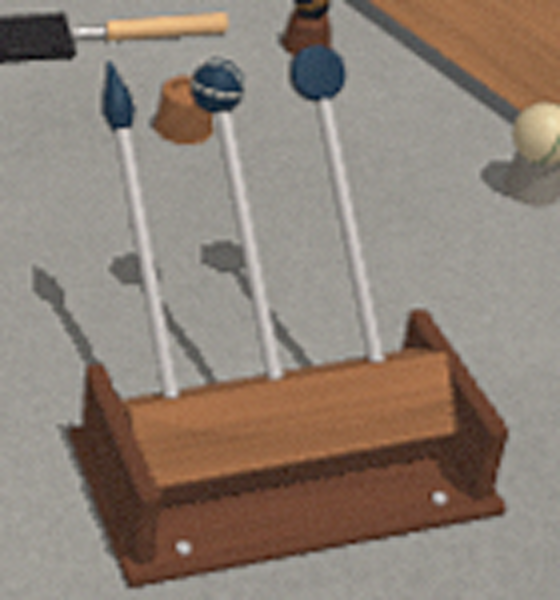

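View pics/e.png

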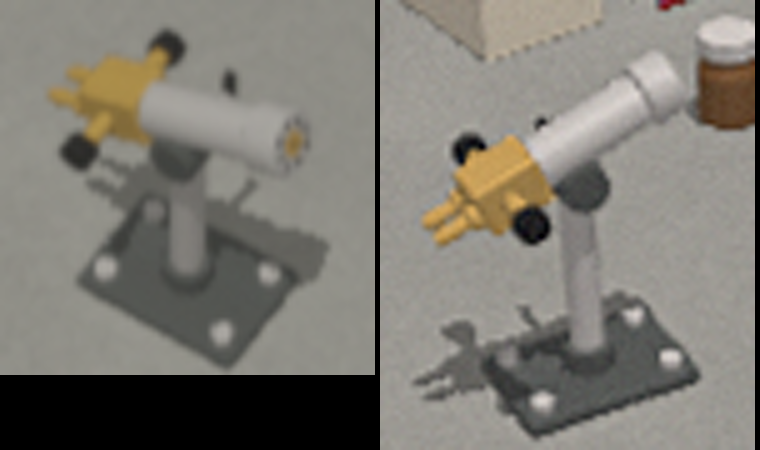

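```bash
cat > h.py <<'E'
import numpy as np,cv2
from workcell import *
def proj(n,X):
    m=camera_model(n);c=m['R']@np.asarray(X)+m['t'];p=m['K']@c;return p[:2]/p[2]
def ray(m,p):
    d=m['R'].T@np.linalg.solve(m['K'],[p[0],p[1],1.]);return -m['R'].T@m['t'],d/np.linalg.norm(d)
def tri(obs):
    A=np.zeros((3,3));b=np.zeros(3);L=[]
    for m,p in obs:
        o,d=ray(m,p);P=np.eye(3)-np.outer(d,d);A+=P;b+=P@o;L.append((o,P))
    X=np.linalg.solve(A,b);return X,[1000*np.linalg.norm(P@(X-o)) for o,P in L]
def plane(m,p,z):
    o,d=ray(m,p);return o+d*(z-o[2])/d[2]
E
python3 - <<'E'
from h import *
a=cv2.imread('pics/scene0.png');b=cv2.imread('pics/side0.png')
S=camera_model('scene');D=camera_model('side')
def blobs(im,r):
    hsv=cv2.cvtColor(im,cv2.COLOR_BGR2HSV)
    m=cv2.inRange(hsv,(95,90,25),(125,255,200))
    n,l,st,c=cv2.connectedComponentsWithStats(m)
    return [(st[i].tolist(),c[i].round(1).tolist()) for i in range(1,n) if st[i][4]>15 and r[0]<c[i][0]<r[1] and r[2]<c[i][1]<r[3]]
print(blobs(a,(280,370,220,310)));print(blobs(b,(340,430,190,230)))
sc=lambda u,v:(225+(u-1.5)/4,230+(v-1.5)/4)
sd=lambda u,v:(330+(u-1.5)/4,190+(v-1.5)/4)
P={'drop':((322,75),(118,105)),'mid':((397,148),(218,84)),'right':((468,234),(318,73)),
 'hl':((175,276),(171,394)),'hm':((236,354),(274,376)),'hr':((301,437),(376,358))}
for k,(u,v) in P.items(): print(k,*tri([(S,sc(*u)),(D,sd(*v))]))
ea=lambda u,v:(290+(u-2)/5,125+(v-2)/5)
eb=lambda u,v:(225+(u-380-2)/5,155+(v-2)/5)
# torch: mouth
T={'mouth':((293,143),(673,79)),'knobfar':((166,47),(469,150)),'knobnear':((79,150),(531,223)),'barrelback':((148,107),(538,162)),
 'boltA':((105,268),(541,402)),'boltB':((221,333),(670,358)),'boltC':((269,272),(633,315)),'boltD':((153,209),(509,355)),'postbase':((188,262),(590,348))}
for k,(u,v) in T.items(): print(k,*tri([(S,ea(*u)),(D,eb(*v))]))
E
```

```text
[([302, 242, 9, 11, 43], [305.5, 247.5]), ([319, 262, 4, 9, 24], [320.4, 265.6]), ([326, 263, 4, 8, 18], [327.2, 266.9]), ([336, 282, 12, 13, 124], [341.5, 288.1])]
[([403, 202, 13, 13, 132], [409.1, 207.8]), ([356, 206, 7, 16, 73], [358.8, 215.0]), ([379, 207, 11, 6, 48], [384.0, 209.4]), ([379, 213, 10, 5, 26], [382.8, 215.2])]
drop [ 0.51401071 -0.18109198  0.19955305] [np.float64(0.6695362166769001), np.float64(0.6695362166770837)]
mid [ 0.58260142 -0.19422575  0.20216676] [np.float64(1.0318364287177584), np.float64(1.0318364287176687)]
right [ 0.64975678 -0.2132878   0.20089479] [np.float64(0.9719085757195544), np.float64(0.9719085757195254)]
hl [ 0.48208176 -0.30845134  0.06599587] [np.float64(0.27430323406003987), np.float64(0.27430323406016727)]
hm [ 0.54864972 -0.32578347  0.0664894 ] [np.float64(0.0204957997063682), np.float64(0.02049579970626498)]
hr [ 0.6162343  -0.34326148  0.06692182] [np.float64(0.13973955348119005), np.float64(0.1397395534812809)]
mouth [0.43309639 0.12519811 0.20512565] [np.float64(1.8831839063722833), np.float64(1.8831839063720837)]
knobfar [0.31319322 0.16553295 0.16614033] [np.float64(0.6837608220939106), np.float64(0.6837608220939387)]
knobnear [0.31818639 0.07268142 0.16516487] [np.float64(1.2753406327094743), np.float64(1.2753406327094365)]
barrelback [0.33881941 0.11330558 0.17916874] [np.float64(1.6837242253135905), np.float64(1.6837242253137046)]
boltA [0.31853607 0.09152331 0.01968464] [np.float64(0.9910852928261956), np.float64(0.9910852928261321)]
boltB [0.40826048 0.09496889 0.02059172] [np.float64(1.1399917430655218), np.float64(1.139991743065553)]
boltC [0.40587087 0.15117807 0.02003385] [np.float64(1.3638946671271084), np.float64(1.3638946671272116)]
boltD [0.31687619 0.14573228 0.02165872] [np.float64(1.4875797629262835), np.float64(1.4875797629262515)]
postbase [0.36309733 0.12136231 0.02784786] [np.float64(2.2645172838524834), np.float64(2.2645172838524723)]
```

```bash
cat >> h.py <<'E'
from scipy.spatial.transform import Rotation as Ro, Slerp
def plan(p0,R0,p1,R1,n,step=0.05):
    """n rows from pose to pose in tool units; rounded, simulated; prints rows"""
    p=np.array(p0,float);R=R0;sl=[];ro=[]
    tgt=Slerp([0,1],Ro.concatenate([R0,R1]))
    for i in range(1,n+1):
        d=R.inv().apply(p0+(p1-p0)*i/n-p)/0.03
        w=(R.inv()*tgt(i/n)).as_rotvec(degrees=True)/6
        d=np.round(np.round(d/step)*step,2)+0.;w=np.round(np.round(w/step)*step,2)+0.
        sl.append(d.tolist());ro.append(w.tolist())
        p=p+R.apply(d*.03);R=R*Ro.from_rotvec(w*6,degrees=True)
    for k in range(0,n,10):
        print('slide',sl[k:k+10]);print('rot',ro[k:k+10])
    if max(abs(np.array(sl)).max(),abs(np.array(ro)).max())>1:print('OVER')
    return p,R
def now():
    s=read_state();return np.array(s['ee_pos']),Ro.from_quat(s['tcp_rot']),s
H=np.array([.25,.968,0]);H/=np.linalg.norm(H)
def frame(h,tilt):  # tool x along rod (h raised by tilt deg)
    t=np.radians(tilt);up=np.array([0,0,1.]);x=h*np.cos(t)+up*np.sin(t);z=h*np.sin(t)-up*np.cos(t);y=np.cross(z,x)
    return Ro.from_matrix(np.c_[x,y,z])
E
python3 - <<'E'
from h import *
p,R,s=now();RT=frame(H,0)
f=Slerp([0,1],Ro.concatenate([R,RT]))
p,R=plan(p,R,np.array([.42,.42,.36]),f(.35),10,.1)
p,R=plan(p,R,np.array([.58,.05,.38]),f(.8),14,.1)
p,R=plan(p,R,np.array([.52,-.36,.36]),RT,15,.1)
print(p,R.as_matrix().round(3).tolist())
E
```

```text
slide [[-0.8, 0.0, -0.6], [-0.8, 0.0, -0.6], [-0.8, 0.0, -0.6], [-0.8, 0.1, -0.6], [-0.8, 0.2, -0.6], [-0.8, 0.2, -0.6], [-0.8, 0.2, -0.6], [-0.8, 0.2, -0.6], [-0.8, 0.3, -0.6], [-0.7, 0.4, -0.6]]
rot [[0.0, 0.0, 0.5], [0.0, 0.0, 0.5], [0.0, 0.0, 0.5], [0.0, 0.0, 0.5], [0.0, 0.0, 0.4], [0.0, 0.0, 0.5], [0.0, 0.0, 0.5], [0.0, 0.0, 0.5], [0.0, 0.0, 0.5], [0.0, 0.0, 0.5]]
slide [[-0.9, -0.3, 0.0], [-1.0, -0.2, -0.1], [-0.9, -0.2, 0.0], [-0.9, -0.1, -0.1], [-1.0, -0.1, 0.0], [-1.0, -0.1, -0.1], [-0.9, 0.0, 0.0], [-1.0, 0.0, -0.1], [-0.9, 0.1, 0.0], [-1.0, 0.1, -0.1]]
rot [[0.0, 0.0, 0.4], [0.0, 0.0, 0.5], [0.0, 0.0, 0.4], [0.0, 0.0, 0.5], [0.0, 0.0, 0.4], [0.0, 0.0, 0.5], [0.0, 0.0, 0.4], [0.0, 0.0, 0.5], [0.0, 0.0, 0.4], [0.0, 0.0, 0.5]]
slide [[-0.9, 0.2, 0.0], [-1.0, 0.2, -0.1], [-0.9, 0.3, 0.0], [-0.9, 0.3, -0.1]]
rot [[0.0, 0.0, 0.4], [0.0, 0.0, 0.5], [0.0, 0.0, 0.4], [0.0, 0.0, 0.5]]
slide [[-0.9, -0.2, 0.0], [-0.9, -0.1, 0.1], [-0.9, -0.1, 0.0], [-0.9, -0.2, 0.1], [-1.0, -0.1, 0.0], [-0.9, 0.0, 0.1], [-0.9, -0.1, 0.0], [-0.9, 0.0, 0.1], [-0.9, -0.1, 0.0], [-1.0, 0.0, 0.1]]
rot [[0.0, 0.0, 0.2], [0.0, 0.0, 0.2], [0.0, 0.0, 0.2], [0.0, 0.0, 0.1], [0.0, 0.0, 0.2], [0.0, 0.0, 0.2], [0.0, 0.0, 0.2], [0.0, 0.0, 0.2], [0.0, 0.0, 0.2], [0.0, 0.0, 0.1]]
slide [[-0.9, 0.0, 0.0], [-0.9, 0.1, 0.1], [-0.9, 0.0, 0.0], [-0.9, 0.1, 0.1], [-1.0, 0.1, 0.0]]
rot [[0.0, 0.0, 0.2], [0.0, 0.0, 0.2], [0.0, 0.0, 0.2], [0.0, 0.0, 0.2], [0.0, 0.0, 0.2]]
[ 0.52102781 -0.36173188  0.35992058] [[0.254, 0.967, -0.0], [0.967, -0.254, -0.001], [-0.001, -0.0, -1.0]]
```

Emit:
play_rows(slide=[[-0.8,0.0,-0.6],[-0.8,0.0,-0.6],[-0.8,0.0,-0.6],[-0.8,0.1,-0.6],[-0.8,0.2,-0.6],[-0.8,0.2,-0.6],[-0.8,0.2,-0.6],[-0.8,0.2,-0.6],[-0.8,0.3,-0.6],[-0.7,0.4,-0.6]], rot=[[0,0,0.5],[0,0,0.5],[0,0,0.5],[0,0,0.5],[0,0,0.5],[0,0,0.5],[0,0,0.5],[0,0,0.5],[0,0,0.5],[0,0,0.5]], jaw=[0.5,0.5,0.5,0.5,0.5,0.5,0.5,0.5,0.5,0.5])

```text
time: 0.93
ee_pos: [0.421, 0.4182, 0.3605]
tcp_rot: [0.43, 0.903, -0.0, -0.0]
ft_force: [0.8, -0.3, 0.9]
finger_gap: 0.0473
```

Emit:
play_rows(slide=[[-0.9,-0.3,0.0],[-1.0,-0.2,-0.1],[-0.9,-0.2,0.0],[-0.9,-0.1,-0.1],[-1.0,-0.1,0.0],[-1.0,-0.1,-0.1],[-0.9,0.0,0.0],[-1.0,0.0,-0.1],[-0.9,0.1,0.0],[-1.0,0.1,-0.1]], rot=[[0,0,0.5],[0,0,0.5],[0,0,0.4],[0,0,0.5],[0,0,0.4],[0,0,0.5],[0,0,0.4],[0,0,0.5],[0,0,0.4],[0,0,0.5]], jaw=[0.5,0.5,0.5,0.5,0.5,0.5,0.5,0.5,0.5,0.5])

```text
time: 1.77
ee_pos: [0.5278, 0.1506, 0.3741]
tcp_rot: [0.632, 0.775, -0.0, -0.0]
ft_force: [0.9, 0.2, 0.2]
finger_gap: 0.0468
```

```bash
python3 - <<'E'
from h import *
p,R,s=now();RT=frame(H,0)
p,R=plan(p,R,np.array([.52,-.36,.36]),RT,20,.1)
print(p,R.as_matrix().round(3).tolist())
E
```

```text
slide [[-0.8, -0.2, 0.0], [-0.9, -0.1, 0.0], [-0.8, -0.2, 0.1], [-0.8, -0.1, 0.0], [-0.9, -0.1, 0.0], [-0.8, -0.1, 0.0], [-0.9, -0.1, 0.1], [-0.8, 0.0, 0.0], [-0.9, -0.1, 0.0], [-0.8, 0.0, 0.0]]
rot [[0.0, 0.0, 0.2], [0.0, 0.0, 0.2], [0.0, 0.0, 0.3], [0.0, 0.0, 0.2], [0.0, 0.0, 0.2], [0.0, 0.0, 0.2], [0.0, 0.0, 0.2], [0.0, 0.0, 0.2], [0.0, 0.0, 0.3], [0.0, 0.0, 0.2]]
slide [[-0.9, 0.0, 0.1], [-0.8, 0.1, 0.0], [-0.9, 0.0, 0.0], [-0.8, 0.1, 0.0], [-0.9, 0.1, 0.1], [-0.8, 0.1, 0.0], [-0.9, 0.1, 0.0], [-0.8, 0.1, 0.0], [-0.8, 0.2, 0.1], [-0.9, 0.2, 0.0]]
rot [[0.0, 0.0, 0.2], [0.0, 0.0, 0.2], [0.0, 0.0, 0.2], [0.0, 0.0, 0.2], [0.0, 0.0, 0.3], [0.0, 0.0, 0.2], [0.0, 0.0, 0.2], [0.0, 0.0, 0.2], [0.0, 0.0, 0.2], [0.0, 0.0, 0.2]]
[ 0.520186   -0.36080248  0.35923528] [[0.246, 0.969, -0.001], [0.969, -0.246, -0.0], [-0.0, -0.001, -1.0]]
```

Emit:
play_rows(slide=[[-0.8,-0.2,0.0],[-0.9,-0.1,0.0],[-0.8,-0.2,0.1],[-0.8,-0.1,0.0],[-0.9,-0.1,0.0],[-0.8,-0.1,0.0],[-0.9,-0.1,0.1],[-0.8,0.0,0.0],[-0.9,-0.1,0.0],[-0.8,0.0,0.0]], rot=[[0,0,0.2],[0,0,0.2],[0,0,0.3],[0,0,0.2],[0,0,0.2],[0,0,0.2],[0,0,0.2],[0,0,0.2],[0,0,0.3],[0,0,0.2]], jaw=[0.5,0.5,0.5,0.5,0.5,0.5,0.5,0.5,0.5,0.5])

```text
time: 2.6
ee_pos: [0.5228, -0.1039, 0.3685]
tcp_rot: [0.717, 0.697, -0.0, -0.0]
ft_force: [0.3, 0.4, -0.0]
finger_gap: 0.0465
```

```bash
python3 - <<'E'
from h import *
m=camera_model('wrist');im=grab_frame('wrist');cv2.imwrite('pics/w1.png',im[:,:,::-1]);print(m,now()[0])
E
```

```text
{'K': array([[290.63688399,   0.        , 330.45880873],
       [  0.        , 290.63688399, 198.87965991],
       [  0.        ,   0.        ,   1.        ]]), 'R': array([[ 9.99567862e-01, -2.93948114e-02, -1.86829824e-04],
       [-2.81588595e-02, -9.59324778e-01,  2.80896866e-01],
       [-8.43614087e-03, -2.80770219e-01, -9.59737941e-01]]), 't': array([-0.52505455, -0.16800251,  0.54988982])} [ 0.52280223 -0.1070057   0.36811244]
```

View pics/w1.png

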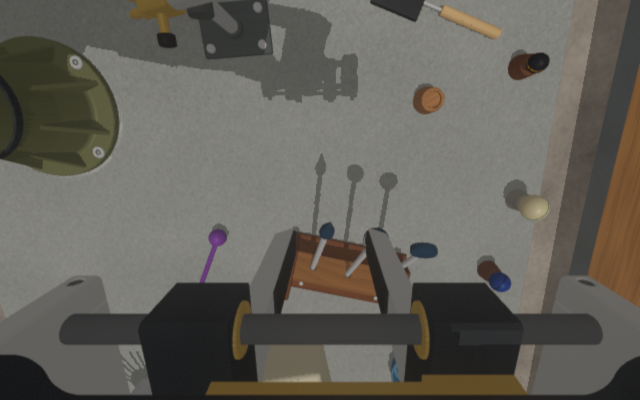

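Emit:
play_rows(slide=[[-0.9,0.0,0.1],[-0.8,0.1,0.0],[-0.9,0.0,0.0],[-0.8,0.1,0.0],[-0.9,0.1,0.1],[-0.8,0.1,0.0],[-0.9,0.1,0.0],[-0.8,0.1,0.0],[-0.8,0.2,0.1],[-0.9,0.2,0.0]], rot=[[0,0,0.2],[0,0,0.2],[0,0,0.2],[0,0,0.2],[0,0,0.3],[0,0,0.2],[0,0,0.2],[0,0,0.2],[0,0,0.2],[0,0,0.2]], jaw=[0.5,0.5,0.5,0.5,0.5,0.5,0.5,0.5,0.5,0.5])

```text
time: 3.48
ee_pos: [0.5209, -0.3604, 0.3591]
tcp_rot: [0.789, 0.615, -0.0, -0.0]
ft_force: [0.8, 0.4, 0.7]
finger_gap: 0.0471
```

```bash
python3 - <<'E'
from h import *
p,R,s=now();print(p,s['q']);RT=frame(H,45)
G=np.array([.5658,-.2594,.1351]);a=RT.as_matrix()[:,2];tcp=G+.019*a
print(tcp, tcp-.12*a)
p,R=plan(p,R,np.array([.545,-.345,.24]),RT,10,.1)
print(p,R.as_matrix().round(3).tolist())
E
```

```text
[ 0.52089238 -0.36037705  0.35907002] [-6.63097808e-01  4.55023767e-01  9.06035586e-01  1.09995226e-04
  1.78152570e+00 -4.15930260e-01]
[ 0.56915956 -0.2463918   0.12166497] [ 0.5479413  -0.32854888  0.20651778]
slide [[0.1, 0.1, 0.4], [0.0, 0.0, 0.4], [0.0, 0.1, 0.4], [0.0, 0.1, 0.4], [-0.1, 0.0, 0.4], [-0.1, 0.1, 0.4], [-0.1, 0.1, 0.4], [-0.1, 0.0, 0.4], [-0.2, 0.1, 0.3], [-0.2, 0.1, 0.4]]
rot [[0.0, 0.7, 0.0], [0.0, 0.8, 0.0], [0.0, 0.7, 0.0], [0.0, 0.8, 0.0], [0.0, 0.7, 0.0], [0.0, 0.8, 0.0], [0.0, 0.7, 0.0], [0.0, 0.8, 0.0], [0.0, 0.7, 0.0], [0.0, 0.8, 0.0]]
[ 0.54633807 -0.34494158  0.23925714] [[0.173, 0.97, 0.172], [0.685, -0.245, 0.686], [0.707, -0.001, -0.707]]
```

Emit:
play_rows(slide=[[0.1,0.1,0.4],[0.0,0.0,0.4],[0.0,0.1,0.4],[0.0,0.1,0.4],[-0.1,0.0,0.4],[-0.1,0.1,0.4],[-0.1,0.1,0.4],[-0.1,0.0,0.4],[-0.2,0.1,0.3],[-0.2,0.1,0.4]], rot=[[0,0.7,0],[0,0.8,0],[0,0.7,0],[0,0.8,0],[0,0.7,0],[0,0.8,0],[0,0.7,0],[0,0.8,0],[0,0.7,0],[0,0.8,0]], jaw=[0.5,0.5,0.5,0.5,0.5,0.5,0.5,0.5,0.5,0.5])

```text
time: 4.32
ee_pos: [0.5465, -0.3444, 0.2399]
tcp_rot: [0.728, 0.568, 0.303, -0.236]
ft_force: [0.2, -0.6, 0.3]
finger_gap: 0.0469
```

```bash
python3 - <<'E'
from h import *
p,R,s=now();print(p,s['q'],R.as_matrix().round(3));
m=camera_model('wrist');im=grab_frame('wrist');cv2.imwrite('pics/w2.png',im[:,:,::-1])
for X in ([.5826,-.1942,.2022],[.5486,-.3258,.0665],[.5658,-.2594,.1351]):
  c=m['R']@X+m['t'];u=m['K']@c;print(u[:2]/u[2])
E
```

```text
[ 0.54652825 -0.34444208  0.23987325] [-0.88592079  0.76920596  0.88312813  0.65800237  1.94319115 -0.53783195] [[ 0.172  0.97   0.174]
 [ 0.684 -0.244  0.688]
 [ 0.709  0.001 -0.705]]
[329.03019662 114.29283192]
[328.57138033 266.51880797]
[328.82101917 195.35540676]
```

View pics/w2.png

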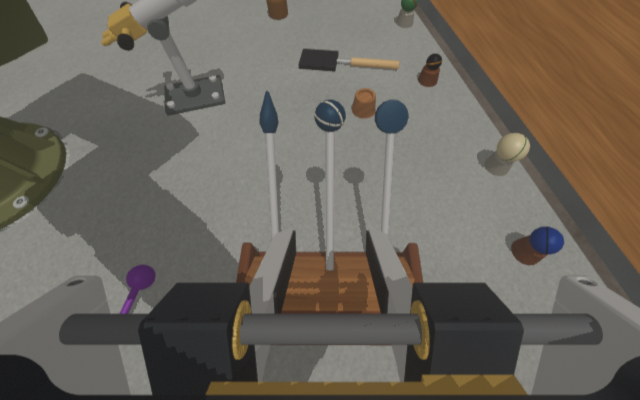

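```bash
python3 - <<'E'
from h import *
p,R,s=now();RT=frame(H,45)
p,R=plan(p,R,np.array([.5692,-.2464,.1217]),RT,10,.05)
print(p)
E
```

```text
slide [[-0.05, 0.0, 0.5], [0.0, 0.0, 0.5], [-0.05, 0.0, 0.5], [-0.05, 0.0, 0.5], [0.0, 0.0, 0.5], [-0.05, 0.0, 0.5], [-0.05, 0.0, 0.5], [0.0, 0.0, 0.5], [-0.05, -0.05, 0.5], [0.0, 0.0, 0.5]]
rot [[0.0, 0.0, 0.0], [0.0, -0.05, 0.0], [0.0, 0.0, 0.0], [-0.05, 0.0, 0.0], [0.0, 0.0, 0.0], [0.0, -0.05, 0.0], [0.0, 0.0, 0.0], [0.0, 0.0, 0.0], [0.0, 0.0, 0.0], [0.0, -0.05, 0.0]]
[ 0.56867505 -0.24628234  0.12254086]
```

Emit:
play_rows(slide=[[0,0,0.5],[0,0,0.5],[-0.05,0,0.5],[-0.05,0,0.5],[0,0,0.5],[-0.05,0,0.5],[-0.05,0,0.5],[0,0,0.5],[-0.05,0,0.5],[0,0,0.5]], rot=[[0,0,0],[0,0,0],[0,0,0],[0,0,0],[0,0,0],[0,0,0],[0,0,0],[0,0,0],[0,0,0],[0,0,0]], jaw=[0.5,0.5,0.5,0.5,0.5,0.5,0.5,0.5,0.5,0.5])

```text
time: 5.2
ee_pos: [0.571, -0.246, 0.1281]
tcp_rot: [0.729, 0.568, 0.301, -0.235]
ft_force: [0.2, -0.6, -0.2]
finger_gap: 0.0469
```

```bash
python3 - <<'E'
from h import *
p,R,s=now();print(p,s['ft_force'],s['finger_gap'])
for n in('side','wrist'):
    im=grab_frame(n);im=cv2.resize(im[180:340,320:480],None,fx=3,fy=3) if n=='side' else im
    cv2.imwrite(f'pics/{n}3.png',im[:,:,::-1])
E
```

```text
[ 0.57102502 -0.24598501  0.12808359] [ 0.16022619 -0.57428213 -0.24057402] 0.04688311775365151
```

View pics/side3.png

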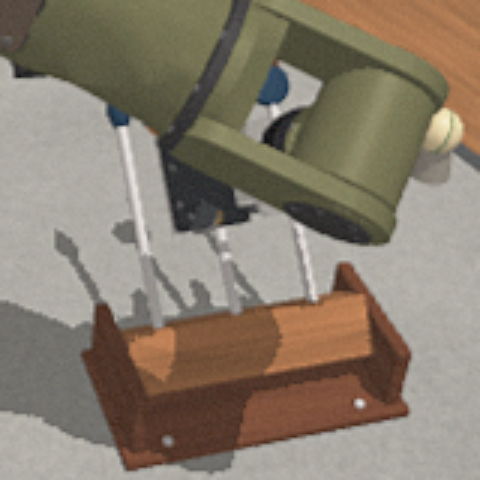

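View pics/wrist3.png

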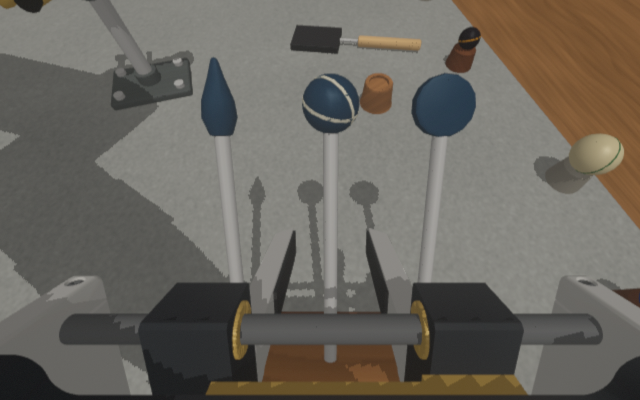

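Emit:
play_rows(slide=[[-0.2,-0.05,0.1],[0,0,0],[0,0,0],[0,0,0],[0,0,0],[0,0,0],[0,0,0],[0,0,0]], rot=[[0,0,0],[0,0,0],[0,0,0],[0,0,0],[0,0,0],[0,0,0],[0,0,0],[0,0,0]], jaw=[0.5,0.5,0,0,0,0,0,0], newtons=40)

```text
time: 5.97
ee_pos: [0.5691, -0.2483, 0.1223]
tcp_rot: [0.729, 0.568, 0.302, -0.235]
ft_force: [0.2, 0.4, 0.0]
finger_gap: 0.0104
```

```bash
python3 - <<'E'
from h import *
p,R,s=now();print(p,s['ft_force'],s['finger_gap'],s['q'])
im=grab_frame('wrist');cv2.imwrite('pics/w4.png',im[:,:,::-1])
E
```

```text
[ 0.56907819 -0.24833222  0.12231834] [0.17155413 0.37857771 0.02861144] 0.010370980930530469 [-0.77030248  0.737699    1.21124648  0.66075301  1.63822905 -0.6324592 ]
```

View pics/w4.png

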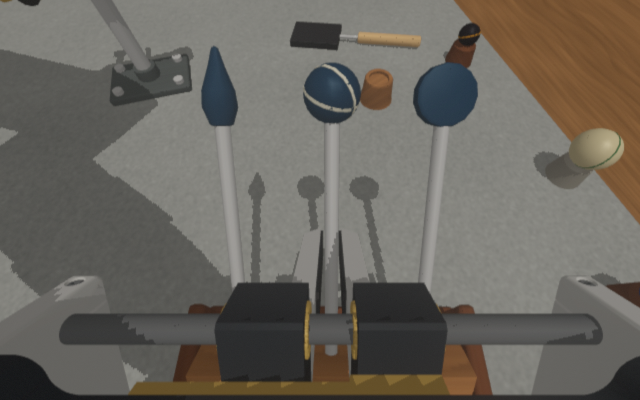

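Emit:
play_rows(slide=[[0.2,0,0],[0.3,0,0],[0.4,0,0],[0.4,0,0],[0.4,0,0],[0.4,0,0],[0.4,0,0],[0.5,0,0],[0.5,0,0],[0.5,0,0]], rot=[[0,0,0],[0,0,0],[0,0,0],[0,0,0],[0,0,0],[0,0,0],[0,0,0],[0,0,0],[0,0,0],[0,0,0]], jaw=[0,0,0,0,0,0,0,0,0,0])

```text
time: 6.85
ee_pos: [0.5899, -0.1653, 0.2083]
tcp_rot: [0.729, 0.568, 0.302, -0.235]
ft_force: [-0.5, -0.1, 0.8]
finger_gap: 0.0006
```

```bash
python3 - <<'E'
from h import *
p,R,s=now();print(p,s['ft_force'],s['finger_gap'],s['q'])
im=grab_frame('wrist');cv2.imwrite('pics/w5.png',im[:,:,::-1])
im=grab_frame('side');cv2.imwrite('pics/s5.png',im[:,:,::-1])
E
```

```text
[ 0.5899456  -0.16526249  0.20826391] [-0.48914945 -0.1400051   0.78333449] 0.0006475107816414261 [-0.6559325   0.57647944  1.26478052  0.70876414  1.65250338 -0.4799359 ]
```

View pics/w5.png

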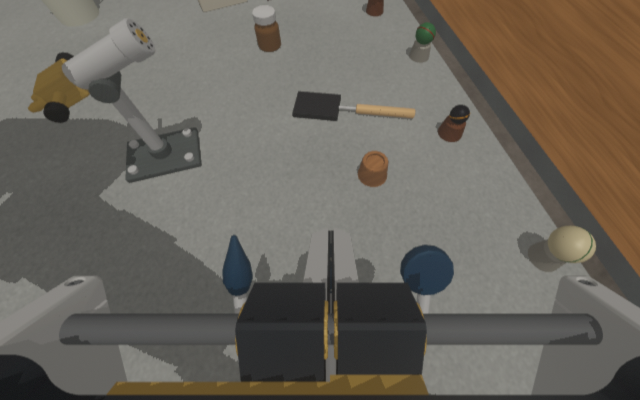

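View pics/s5.png

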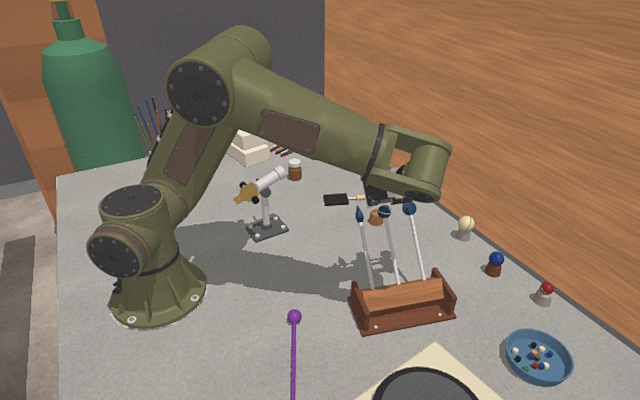

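```bash
python3 - <<'E'
from h import *
p,R,s=now();m=camera_model('wrist');Rm=R.as_matrix()
Rc=m['R']@Rm; tc=m['R']@p+m['t']; print('cam<-tool',Rc.round(3),tc.round(4))
# pose at w4
p4=np.array([.56908,-.24833,.12232])
M=np.array([.5826,-.1942,.2022]);r=Rm[:,0]
for nm,X in (('marble',M),('G',M-.095*r),('hm',np.array([.5486,-.3258,.0665]))):
    t=Rm.T@(X-p4);c=Rc@t+tc;u=m['K']@c;print(nm,'tool',t.round(4),'px',u[:2]/u[2],'depth',c[2],'px per 36mm',.036*290.6/c[2],'10mm',.01*290.6/c[2])
c=tc;u=m['K']@c;print('tcp px',u[:2]/u[2])
im=grab_frame('scene');cv2.imwrite('pics/sc6.png',cv2.resize(im[230:380,225:385],None,fx=4,fy=4,interpolation=2)[:,:,::-1])
im=grab_frame('side');cv2.imwrite('pics/sd6.png',cv2.resize(im[190:340,330:470],None,fx=4,fy=4,interpolation=2)[:,:,::-1])
E
```

```text
cam<-tool [[-0.     1.    -0.001]
 [-0.96  -0.    -0.281]
 [-0.281  0.001  0.96 ]] [0.0003 0.0215 0.2211]
marble tool [ 0.0959  0.0002 -0.0171] px [331.36509828  91.2923882 ] depth 0.17771847931111245 px per 36mm 58.86613502744424 10mm 16.351704174290067
G tool [ 0.0009  0.0002 -0.0171] px [331.27341081 234.98052012] depth 0.20439916786262052 px per 36mm 51.18220445511493 10mm 14.217279015309703
hm tool [-0.0961 -0.0013 -0.0171] px [329.34478455 347.61023847] depth 0.23165022471884647 px per 36mm 45.16119081126396 10mm 12.5447752253511
tcp px [330.88847216 227.1044665 ]
```

View pics/sc6.png

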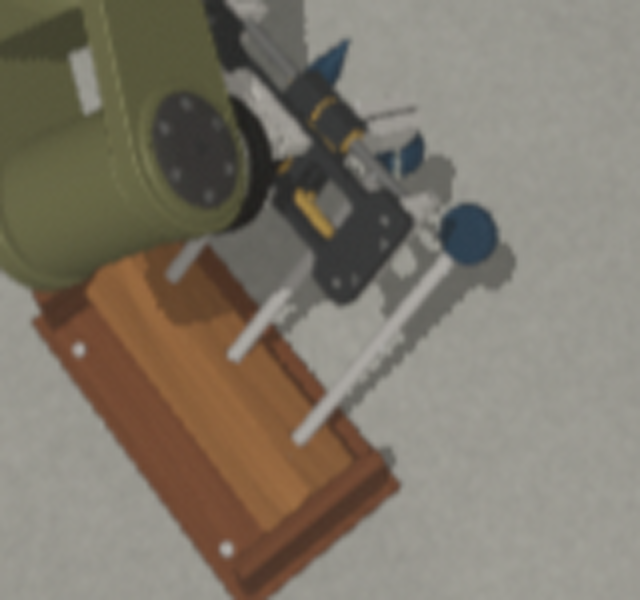

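View pics/sd6.png

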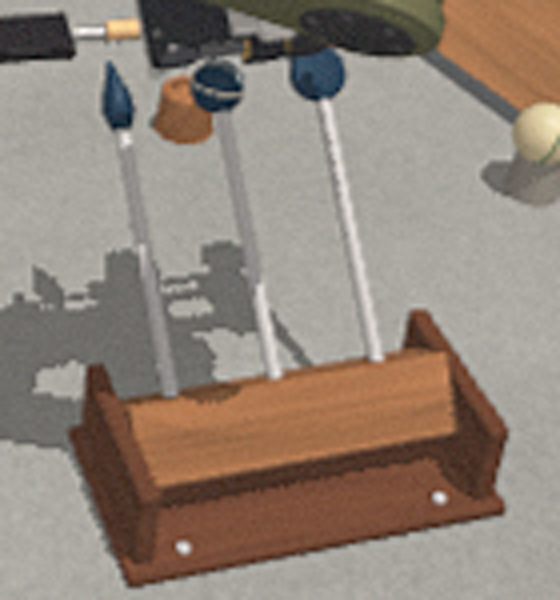

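Emit:
play_rows(slide=[[0.2,0,-0.8],[0,0,-0.9],[0,0,-0.9],[-0.8,0,0],[-0.8,0,0],[-0.8,0,0],[-0.8,0,0],[-0.8,0,0.2],[-0.2,0,0.5],[0,0,0.5]], rot=[[0,0,0],[0,0,0],[0,0,0],[0,0,0],[0,0,0],[0,0,0],[0,0,0],[0,0,0],[0,0,0],[0,0,0]], jaw=[0,0,0.5,0.5,0.5,0.5,0.5,0.5,0.5,0.5])

```text
time: 7.88
ee_pos: [0.5606, -0.2783, 0.1487]
tcp_rot: [0.73, 0.566, 0.302, -0.237]
ft_force: [0.7, 0.6, -1.4]
finger_gap: 0.0464
```

```bash
python3 - <<'E'
from h import *
p,R,s=now();print(p,s['ft_force'],s['finger_gap'])
print((R.inv().apply(np.array([.5692,-.2464,.1217])-p)/.03).round(2),(R.inv()*frame(H,45)).as_rotvec(degrees=True))
im=grab_frame('wrist');cv2.imwrite('pics/w7.png',im[:,:,::-1])
E
```

```text
[ 0.56062066 -0.27833854  0.14866836] [ 0.65127744  0.63586718 -1.4097065 ] 0.04635990942540634
[0.14 0.02 1.42] [-0.27731448 -0.09997392  0.00391753]
```

View pics/w7.png

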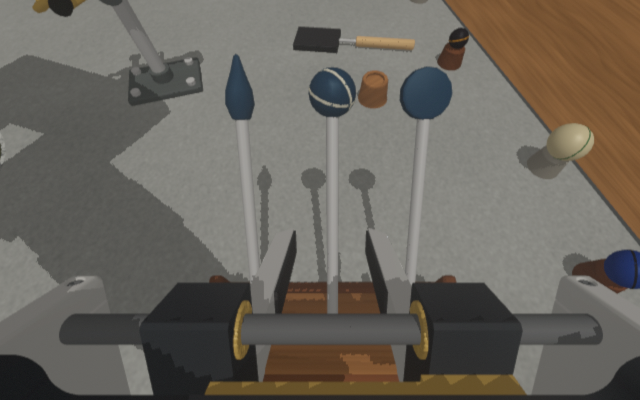

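Emit:
play_rows(slide=[[0.1,0,0.5],[0,0,0.5],[0,0,0.45],[0,0,0],[0,0,0],[0,0,0],[0,0,0],[0,0,0],[0,0,0],[0,0,0]], rot=[[0,0,0],[0,0,0],[0,0,0],[0,0,0],[0,0,0],[0,0,0],[0,0,0],[0,0,0],[0,0,0],[0,0,0]], jaw=[0.5,0.5,0.5,0,0,0,0,0,0,0], newtons=60)

```text
time: 8.77
ee_pos: [0.5698, -0.2454, 0.1235]
tcp_rot: [0.729, 0.568, 0.302, -0.235]
ft_force: [0.7, -0.7, 0.4]
finger_gap: 0.0035
```

Emit:
play_rows(slide=[[0,0,0],[0,0,0]], rot=[[0,0,0],[0,0,0]], jaw=[0,0], newtons=60)

```text
time: 8.93
ee_pos: [0.5698, -0.2452, 0.1233]
tcp_rot: [0.729, 0.568, 0.302, -0.235]
ft_force: [0.7, -0.2, 0.1]
finger_gap: 0.0006
```

```bash
python3 - <<'E'
from h import *
p,R,s=now();print(p,s['ft_force'],s['finger_gap'],R.inv().apply(np.array([.5692,-.2464,.1217])-p))
E
```

```text
[ 0.56982106 -0.24522131  0.12331582] [ 0.73380887 -0.15307213  0.11032257] 0.0006453748279008995 [-0.002058   -0.0003146   0.00022711]
```

```bash
python3 - <<'E'
from h import *
im=grab_frame('wrist');im=cv2.resize(im[60:400,180:480],None,fx=1.75,fy=1.75);cv2.imwrite('pics/w8.png',im[:,:,::-1])
im=grab_frame('scene');cv2.imwrite('pics/sc8.png',cv2.resize(im[210:360,225:385],None,fx=4,fy=4,interpolation=2)[:,:,::-1])
im=grab_frame('side');cv2.imwrite('pics/sd8.png',cv2.resize(im[190:340,330:470],None,fx=4,fy=4,interpolation=2)[:,:,::-1])
E
```

```text
(no output)
```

View pics/w8.png

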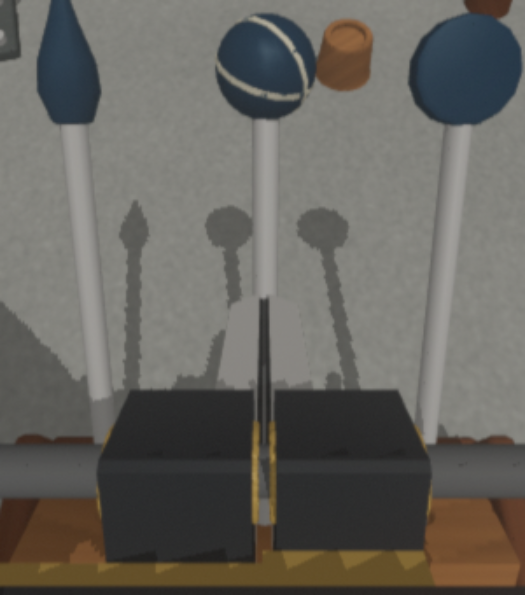

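View pics/sc8.png

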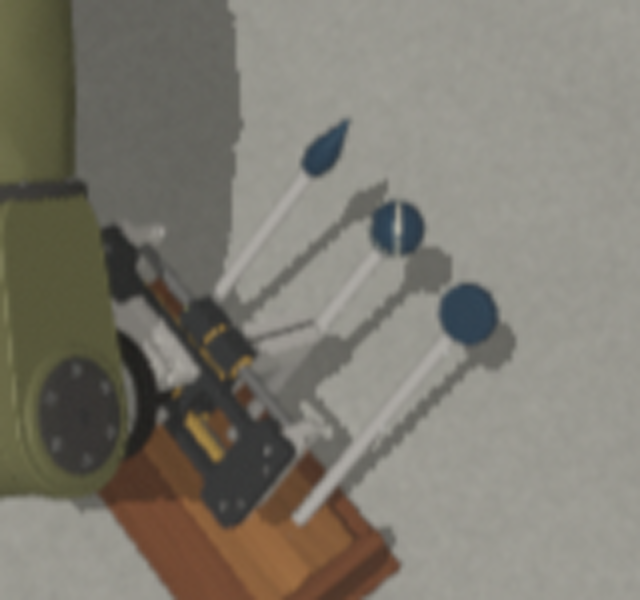

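View pics/sd8.png

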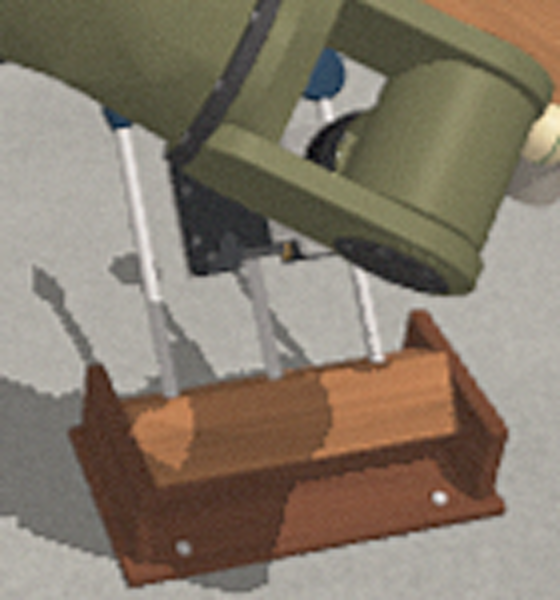

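Emit:
play_rows(slide=[[0,0,-0.3],[0,0,0],[0,0,0],[0,0,0],[0,0,0]], rot=[[0,0,0],[0,0,0],[0,0,0],[0,0,0],[0,0,0]], jaw=[0.5,0.5,0.5,0.5,0.5])

```text
time: 9.5
ee_pos: [0.5683, -0.2513, 0.1296]
tcp_rot: [0.729, 0.568, 0.302, -0.235]
ft_force: [0.1, 0.3, -0.1]
finger_gap: 0.0302
```

```bash
python3 - <<'E'
from h import *
p,R,s=now();print(p,s['finger_gap'])
m=camera_model('wrist');im=grab_frame('wrist');im=cv2.resize(im[210:310,240:420],None,fx=4.4,fy=4.4,interpolation=2);cv2.imwrite('pics/w9.png',im[:,:,::-1])
g=s['finger_gap']/2
for dz in(0,-.01,-.02,-.026,-.03,-.05,-.07):
  o=[]
  for y in(-g,g):
   for x in(.008,-.008):
    c=m['R']@(p+R.apply([x,y,dz]))+m['t'];u=m['K']@c;u=u[:2]/u[2];o+=[((u-[240,210])*4.4).round().tolist()]
  print(dz,o)
E
```

```text
[ 0.56825456 -0.25128135  0.12956017] 0.03020397843209151
0 [[312.0, 32.0], [313.0, 118.0], [488.0, 31.0], [486.0, 118.0]]
-0.01 [[308.0, 52.0], [310.0, 142.0], [492.0, 52.0], [490.0, 142.0]]
-0.02 [[304.0, 75.0], [306.0, 169.0], [497.0, 75.0], [495.0, 169.0]]
-0.026 [[301.0, 90.0], [303.0, 186.0], [500.0, 90.0], [498.0, 186.0]]
-0.03 [[299.0, 100.0], [301.0, 198.0], [502.0, 100.0], [500.0, 198.0]]
-0.05 [[288.0, 159.0], [291.0, 266.0], [514.0, 159.0], [511.0, 266.0]]
-0.07 [[274.0, 233.0], [278.0, 351.0], [529.0, 233.0], [525.0, 350.0]]
```

View pics/w9.png

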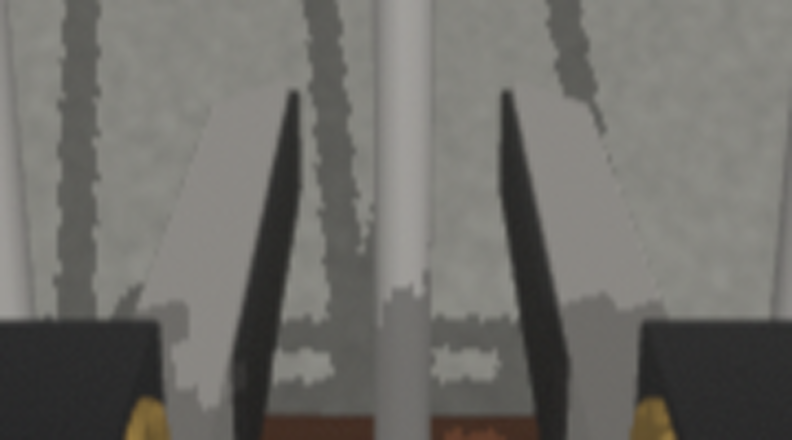

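```bash
python3 - <<'E'
from h import *
p,R,s=now();RT=frame(H,45)
print((R.inv().apply(np.array([.5658,-.2594,.1351])+.045*RT.as_matrix()[:,2]-p)/.03).round(2))
E
```

```text
[-0.07 -0.01  1.17]
```

Emit:
play_rows(slide=[[0,0,0],[0,0,0.4],[0,0,0.4],[0,0,0.4],[0,0,0],[0,0,0]], rot=[[0,0,0],[0,0,0],[0,0,0],[0,0,0],[0,0,0],[0,0,0]], jaw=[0.5,0.5,0.5,0.5,0.5,0.5])

```text
time: 10.05
ee_pos: [0.5744, -0.2257, 0.1035]
tcp_rot: [0.728, 0.568, 0.302, -0.236]
ft_force: [0.1, -0.4, 1.2]
finger_gap: 0.0467
```

Emit:
play_rows(slide=[[0,0,0],[0,0,0],[0,0,0],[0,0,0],[0,0,0],[0,0,0],[0,0,0],[0,0,0],[0,0,0],[0,0,0]], rot=[[0,0,0],[0,0,0],[0,0,0],[0,0,0],[0,0,0],[0,0,0],[0,0,0],[0,0,0],[0,0,0],[0,0,0]], jaw=[0,0,0,0,0,0,0,0,0,0], newtons=50)

```text
time: 10.88
ee_pos: [0.5745, -0.2267, 0.1042]
tcp_rot: [0.729, 0.568, 0.302, -0.235]
ft_force: [0.1, -1.0, 0.3]
finger_gap: 0.0087
```

```bash
python3 - <<'E'
from h import *
p,R,s=now();print(p,s['finger_gap'],s['ft_force'])
im=grab_frame('wrist');im=cv2.resize(im[60:400,180:480],None,fx=1.75,fy=1.75);cv2.imwrite('pics/w10.png',im[:,:,::-1])
E
```

```text
[ 0.57451111 -0.22672244  0.10419606] 0.008721974896465043 [ 0.07301576 -0.98503226  0.25721482]
```

View pics/w10.png

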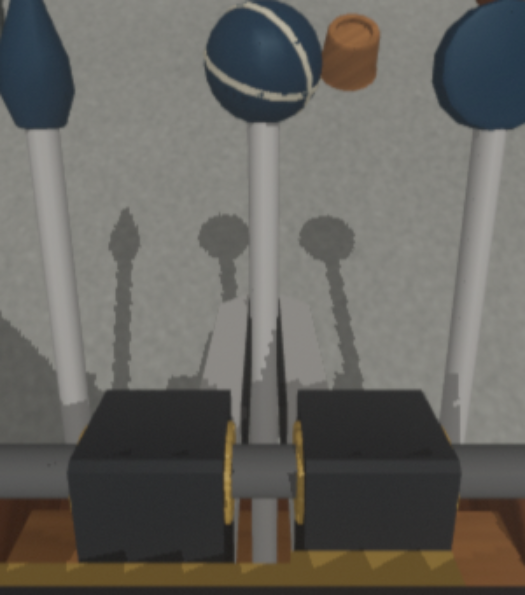

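Emit:
play_rows(slide=[[0,0,0],[0,0,0],[0.2,0,0],[0.3,0,0],[0.3,0,0]], rot=[[0,0,0],[0,0,0],[0,0,0],[0,0,0],[0,0,0]], jaw=[0,0,0,0,0], newtons=50)

```text
time: 11.35
ee_pos: [0.5786, -0.2096, 0.1213]
tcp_rot: [0.729, 0.568, 0.302, -0.236]
ft_force: [-0.3, 0.2, -1.9]
finger_gap: 0.0085
```

```bash
python3 - <<'E'
from h import *
p,R,s=now();print(p,s['finger_gap'],s['ft_force'])
im=grab_frame('wrist');im=cv2.resize(im[60:400,180:480],None,fx=1.75,fy=1.75);cv2.imwrite('pics/w11.png',im[:,:,::-1])
E
```

```text
[ 0.57859813 -0.20958159  0.12134301] 0.008492061487613499 [-0.30495926  0.15245958 -1.87913474]
```

View pics/w11.png

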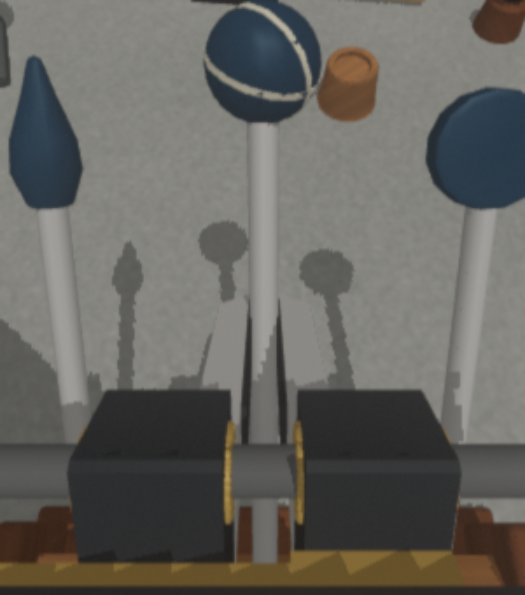

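Emit:
play_rows(slide=[[0.4,0,0],[0.4,0,0],[0.4,0,0],[0.4,0,0],[0.5,0,0],[0.5,0,0],[0.5,0,-0.4],[0.5,0,-0.5],[0.5,0,-0.5],[0.2,0,-0.2]], rot=[[0,0,0],[0,0,0],[0,0,0],[0,0,0],[0,0,0],[0,0,0],[0,0,0],[0,0,0],[0,0,0],[0,0,0]], jaw=[0,0,0,0,0,0,0,0,0,0], newtons=50)

```text
time: 12.23
ee_pos: [0.5932, -0.1541, 0.25]
tcp_rot: [0.728, 0.569, 0.302, -0.234]
ft_force: [0.7, 0.4, -1.9]
finger_gap: 0.0088
```

```bash
python3 - <<'E'
from h import *
p,R,s=now();print(p,s['finger_gap'],s['ft_force'],s['q'])
im=grab_frame('wrist');cv2.imwrite('pics/w12.png',im[:,:,::-1])
im=grab_frame('side');cv2.imwrite('pics/s12.png',im[:,:,::-1])
# torch
for yaw in(2.7,):
    y=np.radians(yaw);f=np.array([np.cos(y)*np.cos(np.radians(20)),np.sin(y)*np.cos(np.radians(20)),np.sin(np.radians(20))])
    M=np.array([.433,.1252,.2045])+.07*f;d=np.array([-np.sin(y),np.cos(y),0]);RF=frame(d,0)
    # marble in tool (measured): offset
    print('marble target',M,'f',f)
E
```

```text
[ 0.59321033 -0.15408379  0.2500431 ] 0.008811124058564039 [ 0.72154829  0.36701923 -1.92360781] [-0.6392005   0.5347398   1.22988028  0.71905639  1.69771411 -0.42036756]
marble target [0.49870546 0.12829859 0.22844141] f [0.93864944 0.04426558 0.34202014]
```

View pics/w12.png

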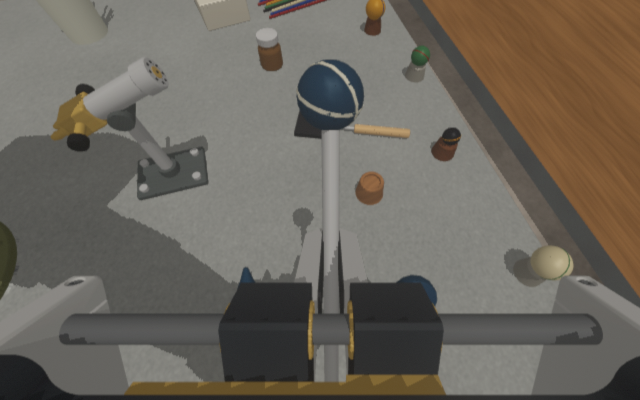

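View pics/s12.png

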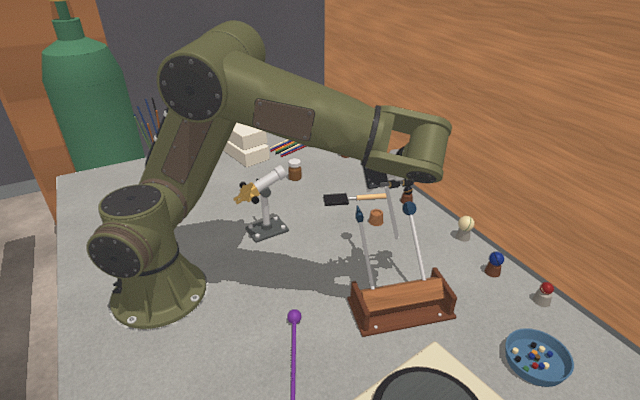

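```bash
python3 - <<'E'
from h import *
p,R,s=now();m=camera_model('wrist')
pg=np.array([.57451,-.22672,.10420]);M=np.array([.5826,-.1942,.2022])
Rg=frame(H,45);mt=Rg.inv().apply(M-pg);print('marble in tool',mt)
X=p+R.apply(mt);c=m['R']@X+m['t'];u=m['K']@c;print(X,u[:2]/u[2],.036*290.6/c[2])
im=cv2.imread('pics/w12.png');cv2.imwrite('pics/w12c.png',cv2.resize(im[50:110,110:180],None,fx=8,fy=8,interpolation=2))
E
```

```text
marble in tool [ 0.0929915  -0.00029895 -0.04560143]
[ 0.60064863 -0.1216243   0.3459913 ] [330.56595214  93.21098953] 69.18204117110278
```

View pics/w12c.png

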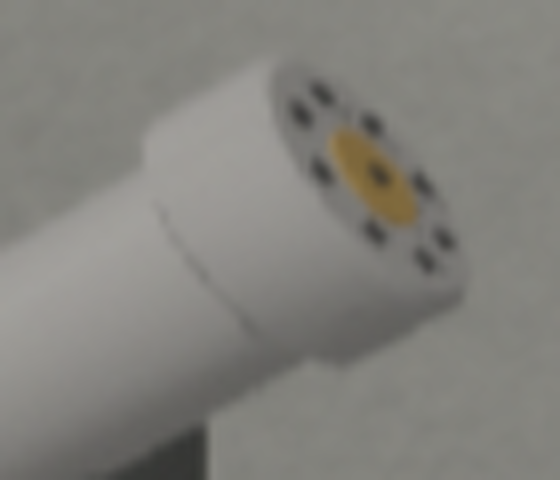

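```bash
python3 - <<'E'
from h import *
p,R,s=now();m=camera_model('wrist');S=camera_model('scene');D=camera_model('side')
u=(156.3,71.7);us=(290+291/5,125+141/5)
print(us,tri([(m,u),(S,us)]), plane(m,u,.204),plane(S,us,.204))
y=np.radians(2.7);M=np.array([.4987,.1283,.2284]);d=np.array([-np.sin(y),np.cos(y),0]);RF=frame(d,0)
mt=np.array([.093,0,-.0456])
pf=M-RF.apply(mt);print('final tcp',pf)
E
```

```text
(348.2, 153.2) (array([0.4317932 , 0.12911096, 0.20190323]), [np.float64(1.389988980849079), np.float64(1.3899889808490609)]) [0.4344635  0.12573832 0.204     ] [0.43116276 0.12775061 0.204     ]
final tcp [0.5030809  0.03540324 0.1828    ]
```

```bash
python3 - <<'E'
from h import *
p,R,s=now();y=np.radians(2.7);RF=frame(np.array([-np.sin(y),np.cos(y),0]),0)
p,R=plan(p,R,np.array([.57,0.0,.28]),RF,14,.1)
print(p,R.as_matrix().round(3).tolist())
E
```

```text
slide [[0.3, -0.1, 0.2], [0.3, -0.2, 0.2], [0.3, -0.1, 0.1], [0.4, -0.1, 0.2], [0.3, -0.1, 0.1], [0.3, -0.1, 0.1], [0.4, -0.1, 0.1], [0.4, -0.1, 0.0], [0.3, -0.1, 0.1], [0.4, -0.1, 0.0]]
rot [[0.1, -0.5, -0.2], [0.1, -0.6, -0.2], [0.0, -0.5, -0.2], [0.1, -0.5, -0.2], [0.1, -0.6, -0.1], [0.1, -0.5, -0.2], [0.1, -0.5, -0.2], [0.0, -0.5, -0.2], [0.1, -0.6, -0.2], [0.1, -0.5, -0.2]]
slide [[0.4, 0.0, 0.0], [0.4, -0.1, 0.0], [0.3, -0.1, 0.0], [0.4, 0.0, -0.1]]
rot [[0.1, -0.5, -0.2], [0.1, -0.6, -0.2], [0.0, -0.5, -0.2], [0.1, -0.5, -0.1]]
[5.69924819e-01 5.56297845e-05 2.79968242e-01] [[-0.042, 0.999, 0.003], [0.999, 0.042, 0.003], [0.003, 0.003, -1.0]]
```

Emit:
play_rows(slide=[[0.3,-0.1,0.2],[0.3,-0.2,0.2],[0.3,-0.1,0.1],[0.4,-0.1,0.2],[0.3,-0.1,0.1],[0.3,-0.1,0.1],[0.4,-0.1,0.1],[0.4,-0.1,0.0],[0.3,-0.1,0.1],[0.4,-0.1,0.0]], rot=[[0.1,-0.5,-0.2],[0.1,-0.6,-0.2],[0.0,-0.5,-0.2],[0.1,-0.5,-0.2],[0.1,-0.6,-0.1],[0.1,-0.5,-0.2],[0.1,-0.5,-0.2],[0.0,-0.5,-0.2],[0.1,-0.6,-0.2],[0.1,-0.5,-0.2]], jaw=[0,0,0,0,0,0,0,0,0,0], newtons=50)

```text
time: 13.17
ee_pos: [0.5752, -0.0439, 0.2677]
tcp_rot: [0.713, 0.692, 0.087, -0.07]
ft_force: [0.9, 0.6, -3.4]
finger_gap: 0.0088
```

Emit:
play_rows(slide=[[0.4,0.0,0.0],[0.4,-0.1,0.0],[0.3,-0.1,0.0],[0.4,0.0,-0.1],[0,0,0]], rot=[[0.1,-0.5,-0.2],[0.1,-0.6,-0.2],[0.0,-0.5,-0.2],[0.1,-0.5,-0.1],[0,0,0]], jaw=[0,0,0,0,0], newtons=50)

```text
time: 13.58
ee_pos: [0.5693, 0.0027, 0.2779]
tcp_rot: [0.691, 0.723, 0.001, -0.001]
ft_force: [0.1, 0.6, -1.9]
finger_gap: 0.0088
```

```bash
python3 - <<'E'
from h import *
p,R,s=now();print(p,s['finger_gap'],s['ft_force'],R.as_matrix().round(3).tolist())
for n in('wrist','side','scene'):
    im=grab_frame(n);cv2.imwrite(f'pics/{n}13.png',im[:,:,::-1])
X=p+R.apply([.093,0,-.0456]);print(X,proj('scene',X),proj('side',X),proj('wrist',X))
y=np.radians(2.7);RF=frame(np.array([-np.sin(y),np.cos(y),0]),0)
plan(p,R,np.array([.5026,.0367,.1824]),RF,8,.1)
E
```

```text
[0.56929943 0.00270291 0.27790673] 0.008763716743358798 [ 0.11216628  0.5571879  -1.8879391 ] [[-0.046, 0.999, -0.001], [0.999, 0.046, 0.003], [0.003, -0.001, -1.0]]
[0.5650487  0.09547271 0.32377673] [386.63533646 157.89922233] [325.65825147 128.91609121] [330.7594561   85.02522645]
slide [[0.2, -0.3, 0.4], [0.1, -0.2, 0.4], [0.2, -0.3, 0.4], [0.1, -0.3, 0.4], [0.2, -0.3, 0.4], [0.1, -0.2, 0.4], [0.2, -0.3, 0.4], [0.1, -0.3, 0.4]]
rot [[0.0, 0.0, 0.0], [0.0, 0.0, 0.0], [0.0, 0.0, 0.0], [0.0, 0.0, 0.0], [0.0, 0.0, 0.0], [0.0, 0.0, 0.0], [0.0, 0.0, 0.0], [0.0, 0.0, 0.0]]
```

View pics/scene13.png

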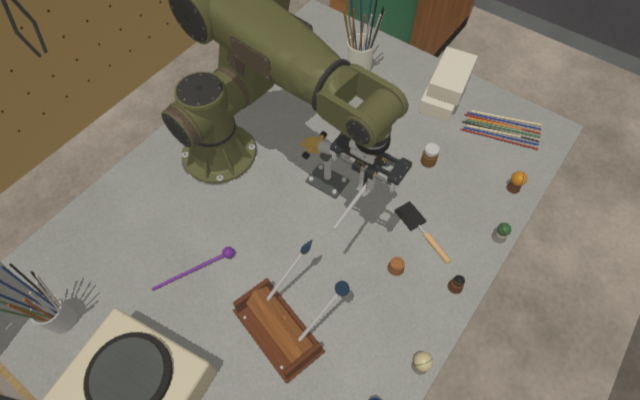

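View pics/side13.png

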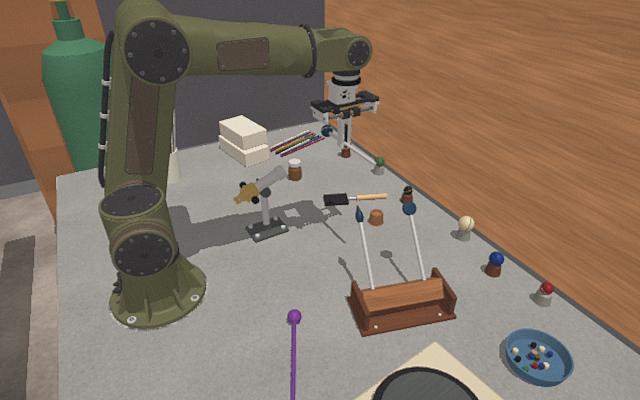

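View pics/wrist13.png

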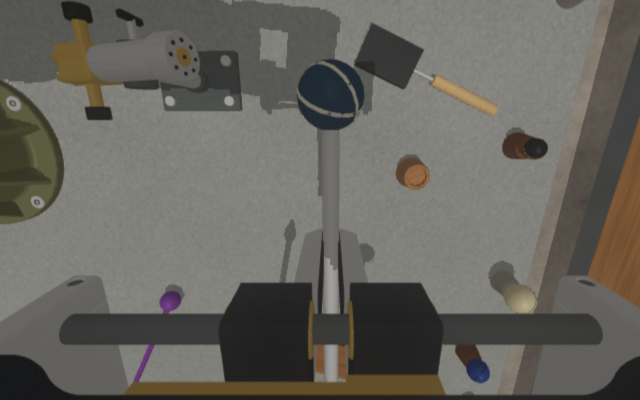

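```bash
python3 - <<'E'
from h import *
p,R,s=now();m=camera_model('wrist');print(p,R.as_matrix().round(4).tolist(),s['dq'])
Rc=m['R']@R.as_matrix(); tc=m['R']@p+m['t']; print(Rc.round(3).tolist(),tc.round(4))
for t in([.093,0,-.0456],[.093,0,-.04],[.09,0,-.04]):
    X=p+R.apply(t);print(X,proj('wrist',X))
a=cv2.imread('pics/scene13.png');b=cv2.imread('pics/side13.png')
g=np.zeros((480,800,3),np.uint8)
g[:480,:396]=cv2.resize(a[130:210,325:391],None,fx=6,fy=6,interpolation=2);g[:480,400:796]=cv2.resize(b[90:170,300:366],None,fx=6,fy=6,interpolation=2)
cv2.imwrite('pics/g13.png',g)
E
```

```text
[ 5.69404613e-01 -1.66469438e-04  2.77384775e-01] [[-0.0423, 0.9991, -0.0014], [0.9991, 0.0423, 0.006], [0.0061, -0.0011, -1.0]] [-0.02190907 -0.00057484 -0.00280932 -0.00337233  0.00199446  0.00181074]
[[-0.001, 1.0, -0.0], [-0.96, -0.001, -0.281], [-0.281, 0.0, 0.96]] [0.0006 0.0205 0.221 ]
[0.5655364  0.09247299 0.32355107] [331.45565013  91.27268165]
[0.56552876 0.09250685 0.31795118] [331.4172943   92.04565171]
[0.56565555 0.08950959 0.31793288] [331.41675034  97.93547725]
```

View pics/g13.png

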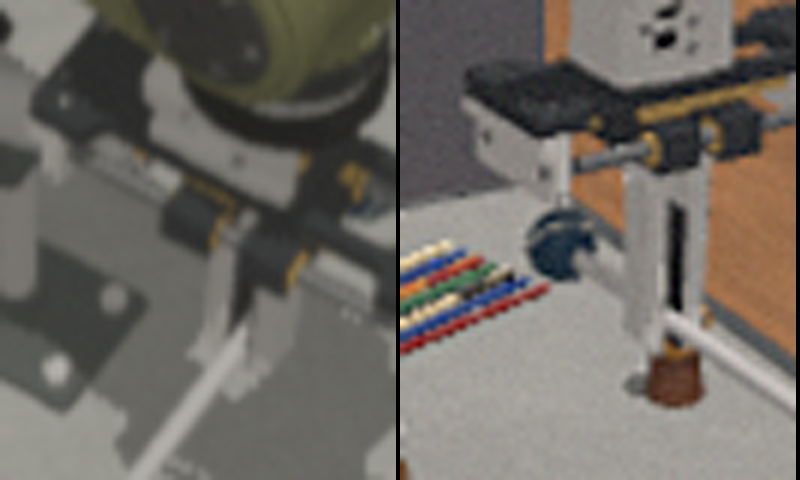

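```bash
python3 - <<'E'
from h import *
D=camera_model('side');S=camera_model('scene');W=camera_model('wrist');p,R,s=now()
X,e=tri([(D,(327,130.4)),(W,(330.5,95))]);print(X,e,R.inv().apply(X-p))
a=cv2.imread('pics/scene13.png');b=cv2.imread('pics/side13.png')
g=np.zeros((480,800,3),np.uint8)
g[:480,:396]=cv2.resize(a[170:250,320:386],None,fx=6,fy=6,interpolation=2);g[:480,400:796]=cv2.resize(b[120:200,325:391],None,fx=6,fy=6,interpolation=2)
cv2.imwrite('pics/g14.png',g)
E
```

```text
[0.56584421 0.09037129 0.32091877] [np.float64(0.8495676253692794), np.float64(0.8495676253691952)] [ 0.09087115  0.00022161 -0.04298088]
```

View pics/g14.png

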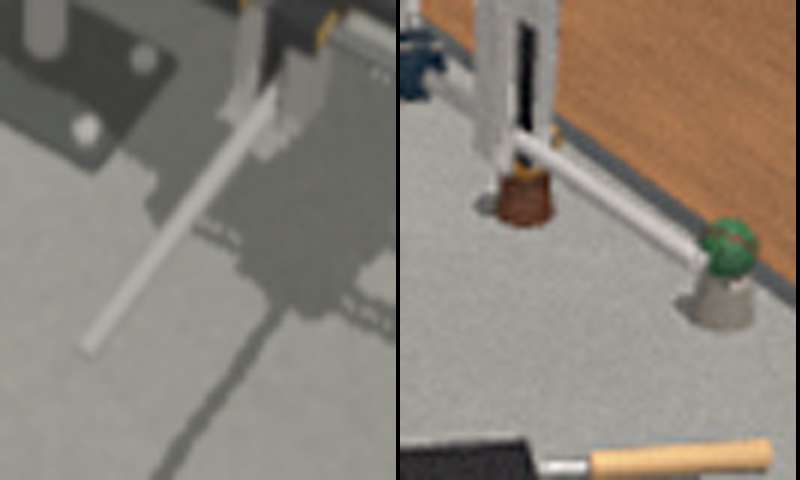

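```bash
python3 - <<'E'
from h import *
D=camera_model('side');S=camera_model('scene');p,R,s=now()
B,e=tri([(D,(374.4,163.8)),(S,(334.6,227.9))]);M=np.array([.5658,.0904,.3209]);d=M-B
print(B,e,np.linalg.norm(d),np.degrees(np.arcsin(d[2]/np.linalg.norm(d))),np.degrees(np.arctan2(d[1],d[0])))
tm=R.inv().apply(M-p)
y=np.radians(2.7);RF=frame(np.array([-np.sin(y),np.cos(y),0]),0)
T=np.array([.4982,.1296,.228]);pf=T-RF.apply(tm);print(pf);p,R=plan(p,R,pf,RF,10,.05);print(p,R.apply(tm)+p)
E
```

```text
[ 0.57576809 -0.14314342  0.31908768] [np.float64(1.550296485599624), np.float64(1.5502964855995611)] 0.23376307892608103 0.4442085452443498 92.4440120364597
[0.50230358 0.03879091 0.18503813]
slide [[0.15, -0.2, 0.3], [0.1, -0.25, 0.3], [0.15, -0.2, 0.35], [0.15, -0.2, 0.3], [0.15, -0.25, 0.3], [0.15, -0.2, 0.3], [0.1, -0.2, 0.3], [0.15, -0.25, 0.3], [0.15, -0.2, 0.35], [0.15, -0.2, 0.3]]
rot [[0.0, 0.0, 0.0], [0.0, 0.0, 0.0], [0.0, 0.0, 0.0], [0.0, 0.0, 0.0], [0.0, -0.05, 0.0], [0.0, 0.0, -0.05], [0.0, 0.0, 0.0], [0.0, 0.0, 0.0], [0.0, 0.0, 0.0], [0.0, 0.0, 0.0]]
[0.50299006 0.03925092 0.18460341] [0.49889982 0.13002334 0.22764399]
```

Rod level within 0.5°, yaw 92.4° (square), and its length checks (234 mm against 236). Moving to the burner.

Emit:
play_rows(slide=[[0.15,-0.2,0.3],[0.1,-0.25,0.3],[0.15,-0.2,0.35],[0.15,-0.2,0.3],[0.15,-0.25,0.3],[0.15,-0.2,0.3],[0.1,-0.2,0.3],[0.15,-0.25,0.3],[0.15,-0.2,0.35],[0.15,-0.2,0.3]], rot=[[0,0,0],[0,0,0],[0,0,0],[0,0,0],[0,0,0],[0,0,0],[0,0,0],[0,0,0],[0,0,0],[0,0,0]], jaw=[0,0,0,0,0,0,0,0,0,0], newtons=50)

```text
time: 14.57
ee_pos: [0.5028, 0.0387, 0.1844]
tcp_rot: [0.693, 0.721, 0.002, -0.002]
ft_force: [0.2, -0.0, -1.8]
finger_gap: 0.0088
```

Emit:
play_rows(slide=[[0,0,0],[0,0,0],[0,0,0],[0,0,0]], rot=[[0,0,0],[0,0,0],[0,0,0],[0,0,0]], jaw=[0,0,0,0], newtons=50)

```text
time: 14.9
ee_pos: [0.504, 0.039, 0.1862]
tcp_rot: [0.692, 0.721, 0.002, -0.001]
ft_force: [0.8, 0.3, -1.8]
finger_gap: 0.0088
```

```bash
python3 - <<'E'
from h import *
for n in('wrist','side','scene'):
    im=grab_frame(n);cv2.imwrite(f'pics/{n}15.png',im[:,:,::-1])
p,R,s=now();X=p+R.apply([.0909,0.0002,-.043]);print(p,s['ft_force'],s['finger_gap'],X,proj('scene',X),proj('side',X),proj('wrist',X))
b=cv2.imread('pics/side15.png');a=cv2.imread('pics/scene15.png')
g=np.zeros((480,800,3),np.uint8)
g[:480,:396]=cv2.resize(a[120:240,270:369],None,fx=4,fy=4,interpolation=2);g[:480,400:796]=cv2.resize(b[110:230,260:359],None,fx=4,fy=4,interpolation=2)
cv2.imwrite('pics/g15.png',g)
E
```

```text
[0.50378614 0.0392359  0.18600048] [-0.65859899 -0.44648572 -3.20462555] 0.008585891229861047 [0.50018651 0.12984811 0.22945528] [369.57480462 159.00341039] [301.65584082 157.43873868] [331.82447243  95.83573817]
```

View pics/wrist15.png

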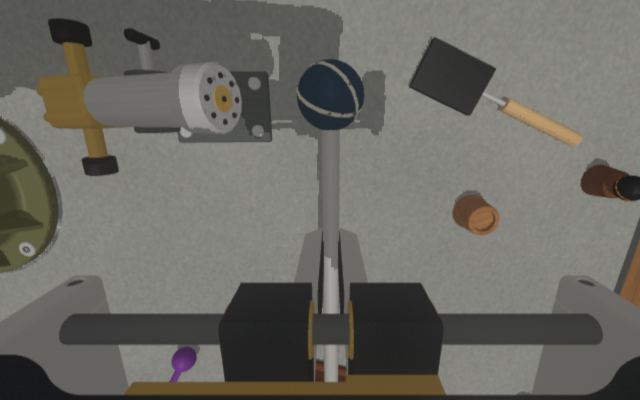

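View pics/g15.png

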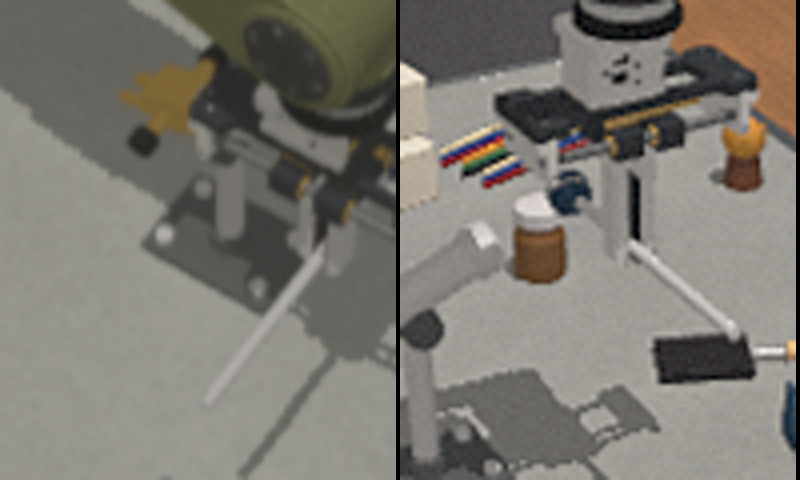

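View pics/scene15.png

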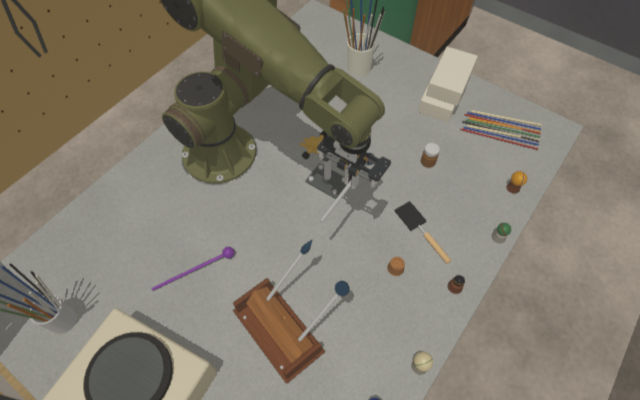

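```bash
python3 - <<'E'
from h import *
D=camera_model('side');S=camera_model('scene');W=camera_model('wrist');p,R,s=now()
print(p,s['ft_force'])
M,e=tri([(D,(302.7,157.9)),(W,(330.5,95))]);print('marble',M,e)
u=(222.5,98)
print(plane(W,u,.204),tri([(W,u),(S,(348.2,153.2))]))
mo=plane(W,u,.204)
y=np.radians(2.7);c,sn=np.cos(np.radians(20)),np.sin(np.radians(20))
A=np.array([[c*np.cos(y),c*np.sin(y),sn],[-np.sin(y),np.cos(y),0],[-sn*np.cos(y),-sn*np.sin(y),c]])
for m0 in(mo,np.array([.4325,.1265,.204])): print('rel',A@(M-m0))
B,e=tri([(S,(270+208/4,120+402/4)),(D,(260+(737-400)/4,110+330/4))]);d=M-B;print(B,e,np.linalg.norm(d),np.degrees(np.arcsin(d[2]/np.linalg.norm(d))),np.degrees(np.arctan2(d[1],d[0])))
E
```

```text
[0.50378614 0.0392359  0.18600048] [-0.65859899 -0.44648572 -3.20462555]
marble [0.5012826  0.12945029 0.22779515] [np.float64(2.0236620885016405), np.float64(2.0236620885015517)]
[0.43323489 0.1274214  0.204     ] (array([0.43236041, 0.12734861, 0.2044116 ]), [np.float64(0.9639898180378288), np.float64(0.9639898180379518)])
rel [ 0.07210117 -0.00117885 -0.00092041]
rel [ 0.07283176 -0.00029309 -0.00118633]
[ 0.5115879  -0.10587365  0.23079502] [np.float64(1.752308147082468), np.float64(1.7523081470824322)] 0.23556857399076012 -0.7296582260358045 92.5074936828855
```

Emit:
play_rows(slide=[[0,0,0],[0,0,0],[0,0,0],[0,0,0]], rot=[[0,0,0],[0,0,0],[0,0,0],[0,0,0]], jaw=[0,0,0,0], newtons=50)

```text
time: 15.38
ee_pos: [0.5035, 0.0395, 0.1858]
tcp_rot: [0.692, 0.722, 0.002, -0.002]
ft_force: [-0.8, 0.3, -2.1]
finger_gap: 0.0082
```

```bash
python3 - <<'E'
from h import *
p,R,s=now();print(p,s['ft_force'],s['finger_gap'],s['dq'].round(3) if hasattr(s['dq'],'round') else s['dq'])
print(job_done())
E
```

```text
[0.50351006 0.03945775 0.18575885] [-0.81290679  0.25384565 -2.10762747] 0.008163414785019776 [-0.002 -0.     0.     0.001 -0.002 -0.001]
the job is handed in; nothing more can be done
None
```

I drew the marble's punty from the middle hole and handed the job in at 15.4 s, with the gripper still holding the rod level in front of the burner. `job_done` reports no verdict.

**Last checks:**

| Check | Measured | Required |
|---|---|---|
| Marble out from the mouth | 72 mm | 45–95 mm |
| Marble off the flame axis | about 1–2 mm | within 18 mm |
| Rod off level | 0.7° | within 12° |
| Rod off square | less than 1° | within 20° |
| Grip from the marble's centre (along the rod) | about 91 mm | 70 mm or more |

- **Burner and arm:** The wrist force was about 2 N, which is the punty's weight, so there was no sign of touching the burner. The arm was at rest.
- **Other things:** By eye in the last pictures, the other two punties and the bench things look unmoved. I did not measure them.

**What disagreed:**
- **First two grasps:** Both closed short of the rod. In the wrist picture the fingertips sit about 26 mm behind the reported TCP, so I went 26 mm deeper and the third grasp held. The rod was back at its place in the rack before the third grasp.
- **Grip:** With the rod held, the reported finger gap read 8.2–8.8 mm on a 10 mm rod and fell slightly towards the end. The marble did not shift in the pictures.
- **Marble position:** The side and wrist views disagreed by about 2 mm each.

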